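# Tap the pepper pot to the middle of its trivet

### The job

The wobbly red pepper pot stands near the edge of its small round wooden trivet: with light taps or nudges of the fingertips against its low base flange, move it to the middle, so that it ends upright and inside the dark ring, then leave it alone. Be gentle: do not pinch it or lift it, do not tip it or knock it off the wood, do not shift the trivet, and leave everything else on the bench where it is.

Things in the scene. Friction and masses are not known exactly. Their poses are not given: they have to be found in the camera images.
- pepper_pot: Top-heavy red pepper pot with domed steel cap, 66 mm tall, about 130 g. Origin: centre of its underside; z up; round about z. Foot 32 mm diameter; widest part is a low flange of 46 mm diameter, 4 to 18 mm above the underside; waist 30 mm, cap 40 mm diameter. A level push of about 1 N on the flange slides it and it stays where left; pushed at waist or cap it tips.
- trivet: Round wooden trivet, 120 mm diameter, 22 mm thick, loose (220 g), flat top. Origin: centre of its underside, on the bench; z up. A dark inlaid ring (62 mm inner, 69 mm outer diameter) on top marks the middle. The pepper pot stands on it, 25 to 36 mm off the middle, on any side.
- mug: White ceramic mug, 80 mm diameter, 85 mm tall, handle at its +y. Origin: centre of the underside. Not to be moved.
- jar: Closed amber jar with yellow twist cap, 72 mm diameter, 95 mm tall. Origin: centre of the underside. Not to be moved.
- salt_pot: Blue ceramic salt pot, 48 mm diameter, 64 mm tall. Origin: centre of the underside. Not to be moved.
- plate: Green plastic plate, 190 mm diameter, 20 mm tall. Origin: centre of the underside. Not to be moved.
- spatula: Spatula lying flat, 240 mm long, along its x axis, handle towards -x. Origin: on its underside near mid-length. Not to be moved.

How it is judged:
By the outcome, as a careful person would: the job done as asked, in the order asked, and still so for the second after the job is handed in, with the robot touching nothing.
It also fails if it takes over 48 s, if anything falls off the work surface, if the arm or the gripper's body presses on something with over 40 N, if the wrist force passes 120 N, or if a joint passes its speed limit or range.

### The arm

A 7-joint arm with a two-finger parallel gripper is mounted at the origin on the work surface. World frame = base frame: x ahead of the robot, y to its left, z up, the work surface at z = 0. Lengths are in m, angles in rad, forces in N, time in s.
With the tool pointing down it reaches from about 0.35 to 0.775 m from the base axis. Payload 3.1 kg.
Tool frame: the origin (TCP) lies on the front face of the gripper's body, between the roots of the fingers; the fingertips stand 73 mm ahead of it and the grasp point (between the pads) lies 54 mm ahead of it (ctrl.tcp_to_grasp is the distance from the TCP to the grasp point, in m); z points along the fingers, y is the line along which they close (so a half turn about z gives the same grasp; the last joint's range is limited). The gripper opens to 85 mm and grips with 20 to 120 N. Pads are 22 mm wide; open, the fingers measure 114 mm over their backs; the gripper's body (76 mm by 85 mm) begins 54 mm behind the grasp point. The pads swing forward as they close: fully open they stand 13 mm farther back than shut.
Start: joints at [1.242, 0.311, 0.014, 1.512, -0.004, 1.319, -0.027], TCP at [0.156, -0.528, 0.304] pointing down, gripper open.
Joint ranges: [-2.7, 2.7], [-0.3, 1.91], [-1.27, 1.3], [0.12, 2.57], [-1.44, 4.58], [0.2, 2.03], [-3.05, 3.05]. Speed limits (rad/s): [2.79, 2.79, 3.14, 3.14, 3.14, 3.14, 3.14].

### API

Orientations are given as a unit quaternion [x, y, z, w].
In Python, from station import ctrl gives the robot as it stands.
- The arm moves only by the tool step_arm, never from a script. Its argument "series" is a list of rows, each an object of numbers: "dx", "dy", "dz": the shift along the world's x, y, z in m; "rx", "ry", "rz": the turn, a rotation vector about the world's x, y, z in degrees; "claw": the finger opening in m, from 0 to 0.0854. A call has 1 to 12 rows; each row is the pose to reach, as a shift and turn from the pose commanded when the call began; what a row does not reach only later rows make up. A row lasts 1/12 s, in which the tool goes at most 41.7 mm and 7.16 degrees, less where a joint would pass 70% of its speed; a pose out of reach is approached as far as the arm can. A call with a gripper value outside its range is refused whole. The fingers move at their own pace and stop on an object; the grip force is fixed at half the most. Time passes only in rows, so rows that repeat a pose let the fingers close. It gives the time, the measured TCP pose, the force, the opening and the grip force at its end, in the units of the state.
- ctrl.sense(): the state, without advancing time (a new reading comes with each control period).
- ctrl.capture(name): name is "scene" or "top" or "wrist"; returns a dict with "frame" (384x512x3 uint8, red, green, blue), "z_map" (384x512 float32, m along the optical axis (not along the pixel's ray), 0 where there is no reading), "fx", "fy", "cx", "cy" (pixels), "dist_coeffs" ([k1, k2, p1, p2, k3] as OpenCV has them; the pictures are not rectified), "extrinsics" (4x4, takes a point from camera to world coordinates). Camera axes: x right, y down, z forward; pixel columns grow to the right and rows downward; lengths in m; the calibration is good to about 2 mm. A picture is of the moment at which its call begins.
- ctrl.finish_job(): hands the job in; it is judged then, once.
Trained networks look in a picture, given as the dict that the camera call returned (one of the last four; its "shot" number tells which), for a name from the list of things; names that differ only in an ending like _2 or _b are one class to them, and where a whole thing is asked for, a point or a joint stands for the part that bears it (a point fixed in the world has none). Each returns a list of dicts, best first, with "conf" (0 to 1); they miss things now and then, are a little off and sometimes report something else, mostly with a low value. They report only what shows in the picture. A call takes as long as a camera call.
- ctrl.silhouettes(thing, picture): "mask" (384x512 bool, what is visible of it).
- ctrl.spot_point(thing, picture): "xyz" ([x, y, z] in m, in the coordinates of the camera as it stood for that picture, good to about 4 mm: a listed point, or the origin of a listed thing).
The state is a dict: "clock": time; "joints": joint angles; "qvel": joint speeds; "joint_efforts": joint torques, N m; "ee_pos": TCP position; "orientation": TCP orientation; "wrist_force": force on the tool from outside, world axes, zero at the start; "torque": the same for the moment, N m; "gripper_width": opening from 0.0 (shut) to 1.0 (fully open); "grip_force": force on a finger pad.
Only numpy, scipy, OpenCV 4.12 (cv2) and the standard library are available. Lean on these libraries where they do the work, as an engineer would, in place of code of your own. Each camera call takes 0.05 s, during which the arm holds its last target. There are 200 camera calls.

## Working session

There is one attempt and no reset: what is moved stays moved. The work goes in short steps, Python scripts to look and compute and a tool call to move; the robot and the scene stay as the last step left them, time stands still between calls to the robot, and variables do not carry over. Pictures are saved under pics/ and viewed, at most 10 in all, crops included, and the job is handed in when it is done.

Besides the shell and the picture viewer there is one more tool, called by a JSON object that holds its "fn" and its "kwargs", one argument or row to a line. step_arm: Moves the arm, as the interface text tells. Its arguments: {"type":"object","properties":{"series":{"type":"array","items":{"type":"object","properties":{"dx":{"type":"number"},"dy":{"type":"number"},"dz":{"type":"number"},"rx":{"type":"number"},"ry":{"type":"number"},"rz":{"type":"number"},"claw":{"type":"number"}}}}},"required":["series"]}

```bash
mkdir -p pics; cat > h.py <<'E'
import numpy as np, cv2
from station import ctrl
def world(p,xyz): return (np.array(p["extrinsics"])@np.r_[xyz,1])[:3]
def cloud(p,m):
    v,u=np.nonzero(m&(p["z_map"]>0)); z=p["z_map"][v,u]
    K=np.array([[p["fx"],0,p["cx"]],[0,p["fy"],p["cy"]],[0,0,1.]])
    n=cv2.undistortPoints(np.c_[u,v].astype(np.float64)[:,None],K,np.array(p["dist_coeffs"]))[:,0]
    c=np.c_[n*z[:,None],z,np.ones(len(z))]
    return (c@np.array(p["extrinsics"]).T)[:,:3]
def px(p,X):
    c=np.linalg.inv(p["extrinsics"])@np.r_[X,1]
    K=np.array([[p["fx"],0,p["cx"]],[0,p["fy"],p["cy"]],[0,0,1.]])
    return cv2.projectPoints(c[:3][None],np.zeros(3),np.zeros(3),K,np.array(p["dist_coeffs"]))[0].ravel()
def save(p,n): cv2.imwrite("pics/"+n,p["frame"][:,:,::-1])
E
python3 - <<'E'
from h import *
s=ctrl.sense(); print(s["ee_pos"],s["orientation"],s["clock"])
ims=[]
for c in["scene","top"]:
    p=ctrl.capture(c); ims.append(p["frame"])
    for t in["pepper_pot","trivet","mug","jar","salt_pot","plate","spatula"]:
        for r in ctrl.spot_point(t,p)[:1]: print(c,t,world(p,r["xyz"]).round(3),round(r["conf"],2))
    for t in["pepper_pot","trivet"]:
        for r in ctrl.silhouettes(t,p)[:1]:
            q=cloud(p,r["mask"]); print(c,t,len(q),np.percentile(q,[2,50,98],axis=0).round(3).tolist(),r["conf"])
            h=q[q[:,2]>q[:,2].max()-.015]; print((h.min(0)+h.max(0))/2)
    save(p,c+".png")
cv2.imwrite("pics/a.png",cv2.resize(np.vstack(ims),(400*4//3,800*1))[:,:,::-1] if 0 else cv2.resize(np.hstack(ims),(800,300))[:,:,::-1])
E
```

```text
[ 0.1554201  -0.52700329  0.30280947] [ 9.89732121e-01  1.42929976e-01 -2.13269974e-04 -1.14250834e-03] 0.0
scene pepper_pot [ 0.532 -0.036  0.022] 0.73
scene trivet [ 0.547 -0.064 -0.003] 0.87
scene mug [ 0.786  0.071 -0.005] 0.81
scene salt_pot [ 0.402  0.269 -0.   ] 0.69
scene plate [ 0.657 -0.333  0.002] 0.65
scene spatula [ 0.655 -0.335 -0.003] 0.17
scene pepper_pot 407 [[0.513, -0.071, 0.021], [0.537, -0.027, 0.068], [0.552, -0.015, 0.087]] 0.73
[ 0.53285339 -0.03372751  0.08196128]
scene trivet 1339 [[0.504, -0.113, 0.002], [0.564, -0.054, 0.02], [0.606, -0.002, 0.024]] 0.8
[ 0.5513104  -0.05997648  0.02774924]
top pepper_pot [ 0.528 -0.042  0.022] 0.75
top trivet [ 0.545 -0.065  0.006] 0.67
top mug [ 0.787  0.062 -0.001] 0.74
top jar [ 0.439 -0.327 -0.002] 0.87
top salt_pot [0.404 0.265 0.   ] 0.59
top plate [ 0.655 -0.341  0.   ] 0.7
top spatula [0.635 0.302 0.002] 0.82
top pepper_pot 4149 [[0.573, -0.423, 0.002], [0.659, -0.339, 0.012], [0.742, -0.252, 0.023]] 0.69
[ 0.65770123 -0.3367104   0.0210734 ]
top trivet 1546 [[0.495, -0.121, 0.002], [0.556, -0.073, 0.023], [0.606, -0.01, 0.028]] 0.59
[ 0.54935307 -0.06295698  0.03441896]
```

View pics/top.png

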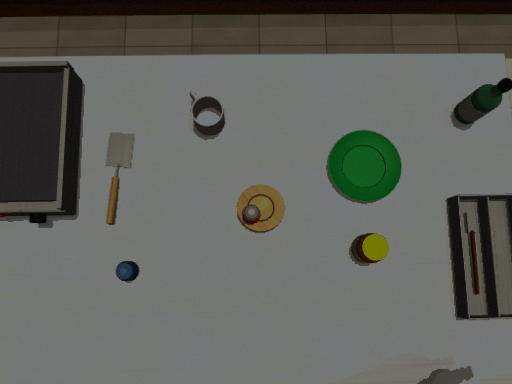

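View pics/scene.png

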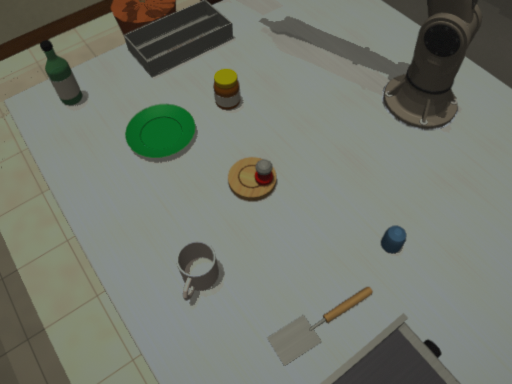

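The top view shows the pot at about (251,213) on the trivet, whose centre is near (261,208). The scene view agrees, with the cap at (264,168) and the trivet at (252,178). In world coordinates the pot is at about (0.530,-0.037) and the trivet at (0.549,-0.062), so the offset is about 31 mm, which is plausible. I'll push along (0.6,-0.8) with the fingers shut and look from above first.

{"fn": "step_arm", "kwargs": {
  "series": [
    {"dx":0.028,"dy":0.045,"rz":7,"claw":0},
    {"dx":0.056,"dy":0.09,"rz":14,"claw":0},
    {"dx":0.084,"dy":0.135,"rz":21,"claw":0},
    {"dx":0.112,"dy":0.18,"rz":28,"claw":0},
    {"dx":0.14,"dy":0.225,"rz":35,"claw":0},
    {"dx":0.168,"dy":0.27,"rz":42,"claw":0},
    {"dx":0.196,"dy":0.315,"rz":49,"claw":0},
    {"dx":0.224,"dy":0.36,"rz":56,"claw":0},
    {"dx":0.252,"dy":0.405,"rz":63,"claw":0},
    {"dx":0.28,"dy":0.45,"rz":70,"claw":0},
    {"dx":0.31,"dy":0.495,"rz":77,"claw":0},
    {"dx":0.338,"dy":0.538,"rz":84,"claw":0}
  ]
}}

```text
$.series[0]: bad value
```

{"fn": "step_arm", "kwargs": {
  "series": [
    {"rz":6.5,"claw":0},
    {"rz":13,"claw":0},
    {"rz":20,"claw":0},
    {"rz":26,"claw":0},
    {"rz":26,"claw":0},
    {"rz":26,"claw":0},
    {"rz":26,"claw":0}
  ]
}}

```text
$.series[0]: bad value
```

```bash
cat > look.py <<'E'
import sys
from h import *
s=ctrl.sense(); print(s["ee_pos"].round(4) if hasattr(s["ee_pos"],"round") else s["ee_pos"],s["orientation"],s["clock"],s["wrist_force"],s["gripper_width"])
from scipy.spatial.transform import Rotation as R
print("tool x,z",R.from_quat(s["orientation"]).as_matrix()[:,[0,2]].T.round(3).tolist())
for c in["wrist","top","scene"]:
    p=ctrl.capture(c)
    for t in["pepper_pot","trivet"]:
        for r in ctrl.spot_point(t,p)[:1]: print(c,t,world(p,r["xyz"]).round(4),round(r["conf"],2))
        for r in ctrl.silhouettes(t,p)[:1]:
            q=cloud(p,r["mask"]); q=q[np.hypot(q[:,0]-.549,q[:,1]+.062)<.09]
            if t=="trivet": h=q[(q[:,2]>.012)&(q[:,2]<.032)]
            else: h=q[q[:,2]>.045]
            if len(h): print("  cloud",len(h),h.min(0).round(3),h.max(0).round(3),((h.min(0)+h.max(0))/2).round(4),r["conf"])
    if len(sys.argv)>2 and c==sys.argv[2]: save(p,sys.argv[1])
E
python3 look.py w1.png wrist
```

```text
[ 0.1556 -0.5275  0.3039] [ 9.89731484e-01  1.42939111e-01 -5.34002374e-06  3.45706982e-07] 1.0 [0.67130614 0.06791524 0.05908252] 1.0029604558377538
tool x,z [[0.959, 0.283, -0.0], [-0.0, -0.0, -1.0]]
top pepper_pot [ 0.5292 -0.043   0.021 ] 0.57
top trivet [ 0.5488 -0.0645 -0.0008] 0.81
  cloud 1476 [ 0.491 -0.124  0.012] [ 0.61  -0.007  0.031] [ 0.5503 -0.0658  0.0217] 0.83
scene pepper_pot [ 0.5318 -0.036   0.0173] 0.73
  cloud 256 [ 0.511 -0.052  0.045] [ 0.55  -0.016  0.089] [ 0.5306 -0.0342  0.067 ] 0.85
scene trivet [ 0.6579 -0.335  -0.0013] 0.67
  cloud 1174 [ 0.494 -0.119  0.012] [0.609 0.    0.031] [ 0.5511 -0.0595  0.0213] 0.83
```

View pics/w1.png

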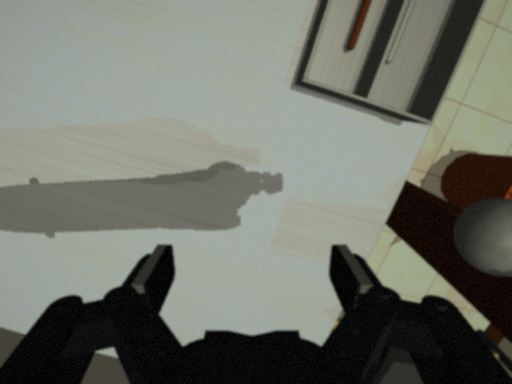

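The call was refused and nothing moved. The wrist view shows only open fingers at (155,270) and (350,270) over bare bench. I'll retry with all keys given.

{"fn": "step_arm", "kwargs": {
  "series": [
    {"dx":0.028,"dy":0.045,"dz":0.0,"rx":0.0,"ry":0.0,"rz":7.0,"claw":0.002},
    {"dx":0.056,"dy":0.09,"dz":0.0,"rx":0.0,"ry":0.0,"rz":14.0,"claw":0.002}
  ]
}}

```text
clock: 1.92
ee_pos: [0.1981, -0.4577, 0.3034]
orientation: [0.965, 0.262, -0.001, 0.0]
wrist_force: [2.0, -0.5, -0.2]
gripper_width: 0.752
grip_force: 0.0
```

{"fn": "step_arm", "kwargs": {
  "series": [
    {"dx":0.022,"dy":0.035,"dz":0.0,"rx":0.0,"ry":0.0,"rz":7.0,"claw":0.0},
    {"dx":0.044,"dy":0.07,"dz":0.0,"rx":0.0,"ry":0.0,"rz":14.0,"claw":0.0},
    {"dx":0.066,"dy":0.105,"dz":0.0,"rx":0.0,"ry":0.0,"rz":21.0,"claw":0.0},
    {"dx":0.088,"dy":0.14,"dz":0.0,"rx":0.0,"ry":0.0,"rz":28.0,"claw":0.0},
    {"dx":0.11,"dy":0.175,"dz":0.0,"rx":0.0,"ry":0.0,"rz":35.0,"claw":0.0},
    {"dx":0.132,"dy":0.21,"dz":0.0,"rx":0.0,"ry":0.0,"rz":42.0,"claw":0.0},
    {"dx":0.154,"dy":0.245,"dz":0.0,"rx":0.0,"ry":0.0,"rz":49.0,"claw":0.0},
    {"dx":0.176,"dy":0.28,"dz":0.0,"rx":0.0,"ry":0.0,"rz":56.0,"claw":0.0},
    {"dx":0.198,"dy":0.315,"dz":0.0,"rx":0.0,"ry":0.0,"rz":63.0,"claw":0.0},
    {"dx":0.22,"dy":0.35,"dz":0.0,"rx":0.0,"ry":0.0,"rz":70.0,"claw":0.0},
    {"dx":0.242,"dy":0.385,"dz":0.0,"rx":0.0,"ry":0.0,"rz":77.0,"claw":0.0},
    {"dx":0.264,"dy":0.42,"dz":0.0,"rx":0.0,"ry":0.0,"rz":84.0,"claw":0.0}
  ]
}}

```text
clock: 2.92
ee_pos: [0.4644, -0.0351, 0.3044]
orientation: [0.539, 0.842, 0.0, 0.001]
wrist_force: [1.4, -1.7, 0.3]
gripper_width: 0.001
grip_force: 0.0
```

{"fn": "step_arm", "kwargs": {
  "series": [
    {"dx":0.018,"dy":0.028,"dz":-0.025,"rx":0.0,"ry":0.0,"rz":6.0,"claw":0.0},
    {"dx":0.018,"dy":0.028,"dz":-0.05,"rx":0.0,"ry":0.0,"rz":12.0,"claw":0.0},
    {"dx":0.018,"dy":0.028,"dz":-0.05,"rx":0.0,"ry":0.0,"rz":12.0,"claw":0.0},
    {"dx":0.018,"dy":0.028,"dz":-0.05,"rx":0.0,"ry":0.0,"rz":12.0,"claw":0.0},
    {"dx":0.018,"dy":0.028,"dz":-0.05,"rx":0.0,"ry":0.0,"rz":12.0,"claw":0.0}
  ]
}}

```text
clock: 3.33
ee_pos: [0.4819, -0.0101, 0.2548]
orientation: [0.453, 0.892, -0.0, 0.001]
wrist_force: [-0.4, -0.1, 0.2]
gripper_width: 0.004
grip_force: 0.0
```

```bash
python3 look.py w2.png wrist
```

```text
[ 0.4819 -0.0101  0.2548] [ 4.52503928e-01  8.91762174e-01 -2.12790227e-04  6.12055598e-04] 3.3333 [-0.44136306 -0.14783343  0.22933738] 0.003997225593885823
tool x,z [[-0.59, 0.807, -0.001], [0.001, -0.001, -1.0]]
wrist pepper_pot [ 0.5342 -0.0409  0.0225] 0.91
  cloud 910 [ 0.512 -0.048  0.045] [ 0.55  -0.019  0.091] [ 0.531  -0.0338  0.0678] 0.88
  cloud 3126 [ 0.49  -0.108  0.012] [ 0.608 -0.004  0.03 ] [ 0.5489 -0.0562  0.0212] 0.76
top trivet [ 5.485e-01 -6.690e-02 -1.000e-04] 0.6
  cloud 506 [ 0.5   -0.124  0.017] [ 0.607 -0.077  0.03 ] [ 0.5537 -0.1002  0.0237] 0.68
scene pepper_pot [ 0.5281 -0.0336  0.02  ] 0.95
  cloud 257 [ 0.513 -0.052  0.045] [ 0.551 -0.015  0.091] [ 0.5319 -0.0336  0.0678] 0.69
scene trivet [ 0.5472 -0.0621 -0.0025] 0.58
  cloud 1203 [ 0.493 -0.119  0.012] [0.608 0.    0.032] [ 0.5504 -0.0596  0.022 ] 0.61
```

View pics/w2.png

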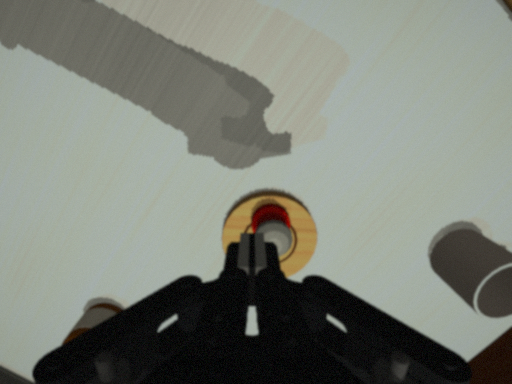

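The wrist view shows the shut fingertips at about (252,240), with the pot's cap at (275,238) and its red body at (270,215), near the rim of the trivet on the finger side. Next I'll move behind the pot, in line with the push and outside the trivet edge, and come down.

{"fn": "step_arm", "kwargs": {
  "series": [
    {"dx":0.02,"dy":0.016,"dz":0.0,"rx":0.0,"ry":0.0,"rz":0.0,"claw":0.0},
    {"dx":0.02,"dy":0.016,"dz":-0.035,"rx":0.0,"ry":0.0,"rz":0.0,"claw":0.0},
    {"dx":0.02,"dy":0.016,"dz":-0.07,"rx":0.0,"ry":0.0,"rz":0.0,"claw":0.0},
    {"dx":0.02,"dy":0.016,"dz":-0.1,"rx":0.0,"ry":0.0,"rz":0.0,"claw":0.0},
    {"dx":0.02,"dy":0.016,"dz":-0.125,"rx":0.0,"ry":0.0,"rz":0.0,"claw":0.0},
    {"dx":0.02,"dy":0.016,"dz":-0.14,"rx":0.0,"ry":0.0,"rz":0.0,"claw":0.0},
    {"dx":0.02,"dy":0.016,"dz":-0.15,"rx":0.0,"ry":0.0,"rz":0.0,"claw":0.0},
    {"dx":0.02,"dy":0.016,"dz":-0.15,"rx":0.0,"ry":0.0,"rz":0.0,"claw":0.0},
    {"dx":0.02,"dy":0.016,"dz":-0.15,"rx":0.0,"ry":0.0,"rz":0.0,"claw":0.0}
  ]
}}

```text
clock: 4.83
ee_pos: [0.5019, 0.0073, 0.1041]
orientation: [0.451, 0.893, 0.0, -0.0]
wrist_force: [-0.2, 0.4, 1.5]
gripper_width: 0.001
grip_force: 0.0
```

```bash
python3 look.py x.png wrist; python3 - <<'E'
from h import *
p=ctrl.capture("scene"); a=p["frame"][120:230,190:340]
q=ctrl.capture("wrist")["frame"]
cv2.imwrite("pics/b.png",np.hstack([cv2.resize(a,(400,293),interpolation=cv2.INTER_CUBIC),cv2.resize(q,(391,293))])[:,:,::-1])
E
```

```text
[0.5019 0.0073 0.1041] [ 4.50557790e-01  8.92747252e-01  1.49131336e-04 -7.27925145e-06] 4.8333 [-0.22287196  0.36985612  1.49256697] 0.0012625617980767546
tool x,z [[-0.594, 0.804, 0.0], [0.0, 0.0, -1.0]]
wrist pepper_pot [ 0.5343 -0.0401  0.021 ] 0.6
  cloud 186 [ 0.511 -0.026  0.045] [0.531 0.001 0.078] [ 0.5209 -0.0129  0.0617] 0.72
  cloud 244 [ 0.493 -0.082  0.012] [ 0.552 -0.003  0.024] [ 0.5227 -0.0422  0.0182] 0.66
top pepper_pot [ 0.5278 -0.0428  0.0188] 0.59
top trivet [ 0.5477 -0.0638  0.0016] 0.71
  cloud 1068 [ 0.493 -0.124  0.017] [ 0.611 -0.038  0.031] [ 0.5516 -0.0812  0.0241] 0.59
scene pepper_pot [ 0.5313 -0.038   0.0196] 0.86
  cloud 255 [ 0.512 -0.051  0.045] [ 0.55  -0.016  0.09 ] [ 0.5312 -0.0332  0.0677] 0.74
scene trivet [ 0.5494 -0.0614 -0.0028] 0.97
  cloud 1161 [ 0.494 -0.117  0.012] [0.608 0.    0.025] [ 0.5511 -0.0587  0.0187] 0.9
```

View pics/b.png

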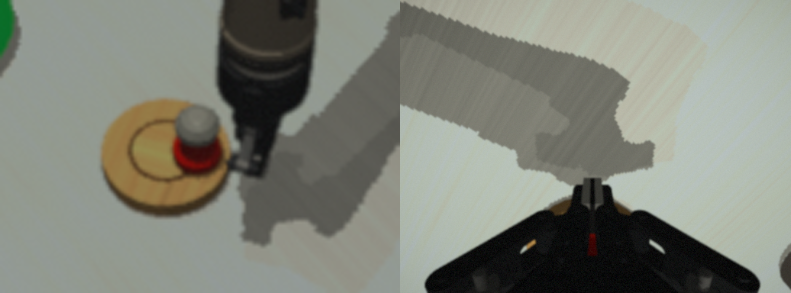

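The view shows the fingertip just outside the trivet rim at about (248,155) in the left crop. The pot's flange at (197,155) is in line with it, and its red shows between the pads in the wrist view at (592,243). I'll start a slow push.

{"fn": "step_arm", "kwargs": {
  "series": [
    {"dx":0.0024,"dy":-0.0032,"dz":0.0,"rx":0.0,"ry":0.0,"rz":0.0,"claw":0.0},
    {"dx":0.0048,"dy":-0.0064,"dz":0.0,"rx":0.0,"ry":0.0,"rz":0.0,"claw":0.0},
    {"dx":0.0071,"dy":-0.0096,"dz":0.0,"rx":0.0,"ry":0.0,"rz":0.0,"claw":0.0},
    {"dx":0.008,"dy":-0.0109,"dz":0.0,"rx":0.0,"ry":0.0,"rz":0.0,"claw":0.0},
    {"dx":0.0089,"dy":-0.0121,"dz":0.0,"rx":0.0,"ry":0.0,"rz":0.0,"claw":0.0},
    {"dx":0.0098,"dy":-0.0133,"dz":0.0,"rx":0.0,"ry":0.0,"rz":0.0,"claw":0.0},
    {"dx":0.0107,"dy":-0.0145,"dz":0.0,"rx":0.0,"ry":0.0,"rz":0.0,"claw":0.0},
    {"dx":0.0116,"dy":-0.0157,"dz":0.0,"rx":0.0,"ry":0.0,"rz":0.0,"claw":0.0},
    {"dx":0.0125,"dy":-0.0169,"dz":0.0,"rx":0.0,"ry":0.0,"rz":0.0,"claw":0.0},
    {"dx":0.0134,"dy":-0.0181,"dz":0.0,"rx":0.0,"ry":0.0,"rz":0.0,"claw":0.0},
    {"dx":0.0143,"dy":-0.0193,"dz":0.0,"rx":0.0,"ry":0.0,"rz":0.0,"claw":0.0}
  ]
}}

```text
clock: 6.6
ee_pos: [0.5158, -0.0118, 0.1039]
orientation: [0.45, 0.893, 0.0, -0.0]
wrist_force: [0.0, 1.4, 0.7]
gripper_width: 0.001
grip_force: 0.4
```

```bash
cat > look2.py <<'E'
import sys
from h import *
s=ctrl.sense(); print(np.round(s["ee_pos"],4),s["clock"],s["wrist_force"])
for c in["scene","top"]:
    p=ctrl.capture(c)
    for t in["pepper_pot","trivet"]:
        for r in ctrl.spot_point(t,p)[:1]: print(c,t,world(p,r["xyz"]).round(4),round(r["conf"],2))
        for r in ctrl.silhouettes(t,p)[:1]:
            q=cloud(p,r["mask"]); q=q[np.hypot(q[:,0]-.549,q[:,1]+.062)<.09]
            h=q[(q[:,2]>.012)&(q[:,2]<.032)] if t=="trivet" else q[q[:,2]>.045]
            if len(h): print("  cloud",len(h),h.min(0).round(3),h.max(0).round(3),((h.min(0)+h.max(0))/2).round(4),r["conf"])
    if c=="scene": cv2.imwrite("pics/"+sys.argv[1],cv2.resize(p["frame"][120:230,190:340],(450,330),interpolation=cv2.INTER_CUBIC)[:,:,::-1])
E
python3 look2.py c1.png
```

```text
[ 0.5158 -0.0118  0.1039] 6.6 [0.02935076 1.3639529  0.71494922]
scene pepper_pot [ 0.5307 -0.0377  0.0221] 0.53
  cloud 215 [ 0.518 -0.055  0.045] [0.57  0.023 0.124] [ 0.5444 -0.016   0.0847] 0.64
scene trivet [ 5.458e-01 -6.290e-02 -4.000e-04] 0.9
  cloud 1115 [ 0.507 -0.119  0.012] [0.608 0.    0.031] [ 0.5575 -0.0595  0.0217] 0.6
top trivet [ 5.463e-01 -6.700e-02 -2.000e-04] 0.58
  cloud 487 [ 0.505 -0.124  0.016] [ 0.607 -0.074  0.03 ] [ 0.5559 -0.0989  0.0229] 0.62
```

View pics/c1.png

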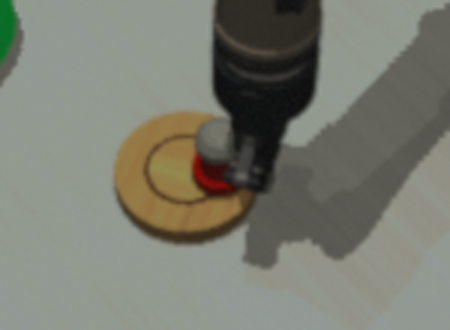

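The crop shows the fingertip against the flange near (225,180), the pot upright and the trivet unmoved. I'll continue slowly.

{"fn": "step_arm", "kwargs": {
  "series": [
    {"dx":0.0009,"dy":-0.0012,"dz":0.0,"rx":0.0,"ry":0.0,"rz":0.0,"claw":0.0},
    {"dx":0.0018,"dy":-0.0024,"dz":0.0,"rx":0.0,"ry":0.0,"rz":0.0,"claw":0.0},
    {"dx":0.0027,"dy":-0.0036,"dz":0.0,"rx":0.0,"ry":0.0,"rz":0.0,"claw":0.0},
    {"dx":0.0036,"dy":-0.0048,"dz":0.0,"rx":0.0,"ry":0.0,"rz":0.0,"claw":0.0},
    {"dx":0.0045,"dy":-0.006,"dz":0.0,"rx":0.0,"ry":0.0,"rz":0.0,"claw":0.0},
    {"dx":0.0054,"dy":-0.0072,"dz":0.0,"rx":0.0,"ry":0.0,"rz":0.0,"claw":0.0},
    {"dx":0.0063,"dy":-0.0084,"dz":0.0,"rx":0.0,"ry":0.0,"rz":0.0,"claw":0.0},
    {"dx":0.0072,"dy":-0.0096,"dz":0.0,"rx":0.0,"ry":0.0,"rz":0.0,"claw":0.0},
    {"dx":0.0081,"dy":-0.0108,"dz":0.0,"rx":0.0,"ry":0.0,"rz":0.0,"claw":0.0},
    {"dx":0.009,"dy":-0.012,"dz":0.0,"rx":0.0,"ry":0.0,"rz":0.0,"claw":0.0}
  ]
}}

```text
clock: 7.93
ee_pos: [0.525, -0.0242, 0.1039]
orientation: [0.451, 0.893, 0.0, 0.0]
wrist_force: [-0.9, 0.1, 0.2]
gripper_width: -0.004
grip_force: 0.4
```

```bash
python3 look2.py c2.png
```

```text
[ 0.525  -0.0242  0.1039] 7.9333 [-0.90046348  0.14135064  0.15891047]
scene pepper_pot [ 0.7828  0.0697 -0.0024] 0.74
  cloud 197 [ 0.53  -0.065  0.045] [0.58  0.008 0.12 ] [ 0.5548 -0.0289  0.0828] 0.8
scene trivet [ 3.989e-01  2.667e-01 -3.000e-04] 0.71
  cloud 1029 [ 0.501 -0.121  0.012] [ 0.608 -0.     0.03 ] [ 0.5544 -0.0607  0.0211] 0.9
  cloud 113 [ 0.535 -0.121  0.019] [ 0.594 -0.099  0.027] [ 0.5643 -0.1103  0.0231] 0.66
```

View pics/c2.png

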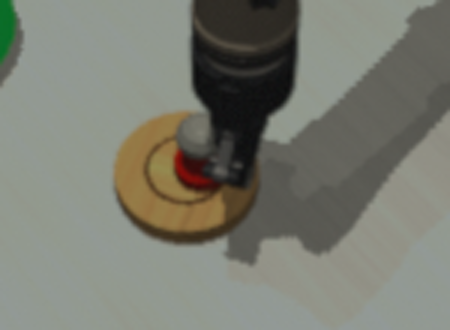

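The pot is upright, with its flange at about (197,165) and the ring centre near (187,170), and the trivet is still in place. I'll push 8 mm more, back off and look.

{"fn": "step_arm", "kwargs": {
  "series": [
    {"dx":0.0009,"dy":-0.0012,"dz":0.0,"rx":0.0,"ry":0.0,"rz":0.0,"claw":0.0},
    {"dx":0.0018,"dy":-0.0024,"dz":0.0,"rx":0.0,"ry":0.0,"rz":0.0,"claw":0.0},
    {"dx":0.0027,"dy":-0.0036,"dz":0.0,"rx":0.0,"ry":0.0,"rz":0.0,"claw":0.0},
    {"dx":0.0036,"dy":-0.0048,"dz":0.0,"rx":0.0,"ry":0.0,"rz":0.0,"claw":0.0},
    {"dx":0.0042,"dy":-0.0056,"dz":0.0,"rx":0.0,"ry":0.0,"rz":0.0,"claw":0.0},
    {"dx":0.0048,"dy":-0.0064,"dz":0.0,"rx":0.0,"ry":0.0,"rz":0.0,"claw":0.0},
    {"dx":0.0048,"dy":-0.0064,"dz":0.0,"rx":0.0,"ry":0.0,"rz":0.0,"claw":0.0}
  ]
}}

```text
clock: 9.02
ee_pos: [0.5299, -0.0307, 0.1039]
orientation: [0.451, 0.893, 0.0, 0.0]
wrist_force: [-0.3, 0.7, -0.2]
gripper_width: -0.002
grip_force: 0.2
```

{"fn": "step_arm", "kwargs": {
  "series": [
    {"dx":-0.002,"dy":0.003,"dz":0.0,"rx":0.0,"ry":0.0,"rz":0.0,"claw":0.0},
    {"dx":-0.006,"dy":0.008,"dz":0.0,"rx":0.0,"ry":0.0,"rz":0.0,"claw":0.0},
    {"dx":-0.012,"dy":0.016,"dz":0.0,"rx":0.0,"ry":0.0,"rz":0.0,"claw":0.0},
    {"dx":-0.021,"dy":0.028,"dz":0.0,"rx":0.0,"ry":0.0,"rz":0.0,"claw":0.0},
    {"dx":-0.03,"dy":0.04,"dz":0.0,"rx":0.0,"ry":0.0,"rz":0.0,"claw":0.0},
    {"dx":-0.042,"dy":0.056,"dz":0.0,"rx":0.0,"ry":0.0,"rz":0.0,"claw":0.0},
    {"dx":-0.054,"dy":0.072,"dz":0.0,"rx":0.0,"ry":0.0,"rz":0.0,"claw":0.0},
    {"dx":-0.066,"dy":0.088,"dz":0.0,"rx":0.0,"ry":0.0,"rz":0.0,"claw":0.0},
    {"dx":-0.078,"dy":0.104,"dz":0.0,"rx":0.0,"ry":0.0,"rz":0.0,"claw":0.0},
    {"dx":-0.078,"dy":0.104,"dz":0.0,"rx":0.0,"ry":0.0,"rz":0.0,"claw":0.0},
    {"dx":-0.078,"dy":0.104,"dz":0.0,"rx":0.0,"ry":0.0,"rz":0.0,"claw":0.0}
  ]
}}

```text
clock: 9.93
ee_pos: [0.4502, 0.0755, 0.1041]
orientation: [0.448, 0.894, -0.0, -0.0]
wrist_force: [0.6, -0.4, -0.4]
gripper_width: -0.002
grip_force: 0.0
```

```bash
python3 look2.py c3.png; python3 - <<'E'
from h import *
p=ctrl.capture("top")["frame"][170:245,215:305]
a=cv2.imread("pics/c3.png")
cv2.imwrite("pics/d3.png",np.hstack([a,cv2.resize(p,(348,330)[:1]+(330,),interpolation=cv2.INTER_CUBIC)[:,:,::-1]]))
E
```

```text
[0.4502 0.0755 0.1041] 9.9333 [ 0.57902066 -0.35278237 -0.35305566]
scene pepper_pot [ 0.5446 -0.0575  0.0197] 0.91
  cloud 251 [ 0.528 -0.071  0.045] [ 0.565 -0.037  0.089] [ 0.5467 -0.0542  0.0672] 0.75
scene trivet [ 0.5481 -0.0602 -0.0015] 0.9
  cloud 1188 [ 0.489 -0.119  0.012] [ 0.609 -0.     0.026] [ 0.5491 -0.0596  0.0192] 0.61
top pepper_pot [ 0.5465 -0.0601  0.0205] 0.55
  cloud 213 [ 0.527 -0.08   0.045] [ 0.566 -0.044  0.095] [ 0.5465 -0.0624  0.0698] 0.79
top trivet [ 0.5462 -0.0633  0.0006] 0.86
  cloud 1465 [ 0.49  -0.124  0.013] [ 0.61  -0.008  0.029] [ 0.5505 -0.0657  0.021 ] 0.82
```

View pics/d3.png

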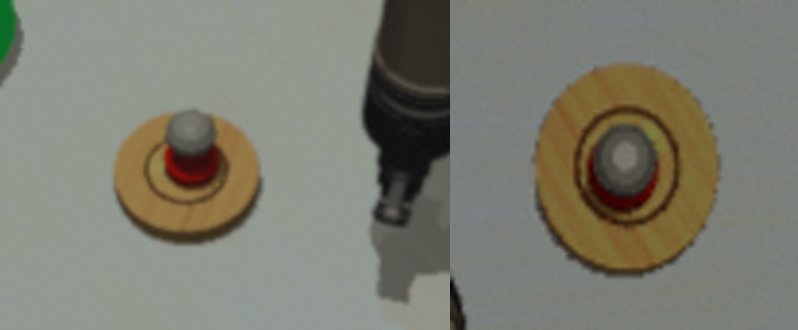

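The pot is upright and appears to be inside the ring, about 5 mm short of the middle in both views. In the top view its flange bottom is at (625,208), with the ring spanning rows 107–225. One more nudge of 4.5 mm should centre it.

{"fn": "step_arm", "kwargs": {
  "series": [
    {"dx":0.018,"dy":-0.024,"dz":0.0,"rx":0.0,"ry":0.0,"rz":0.0,"claw":0.0},
    {"dx":0.036,"dy":-0.048,"dz":0.0,"rx":0.0,"ry":0.0,"rz":0.0,"claw":0.0},
    {"dx":0.054,"dy":-0.072,"dz":0.0,"rx":0.0,"ry":0.0,"rz":0.0,"claw":0.0},
    {"dx":0.066,"dy":-0.088,"dz":0.0,"rx":0.0,"ry":0.0,"rz":0.0,"claw":0.0},
    {"dx":0.072,"dy":-0.096,"dz":0.0,"rx":0.0,"ry":0.0,"rz":0.0,"claw":0.0},
    {"dx":0.075,"dy":-0.1,"dz":0.0,"rx":0.0,"ry":0.0,"rz":0.0,"claw":0.0},
    {"dx":0.0765,"dy":-0.102,"dz":0.0,"rx":0.0,"ry":0.0,"rz":0.0,"claw":0.0},
    {"dx":0.0777,"dy":-0.1036,"dz":0.0,"rx":0.0,"ry":0.0,"rz":0.0,"claw":0.0},
    {"dx":0.0786,"dy":-0.1048,"dz":0.0,"rx":0.0,"ry":0.0,"rz":0.0,"claw":0.0},
    {"dx":0.0795,"dy":-0.106,"dz":0.0,"rx":0.0,"ry":0.0,"rz":0.0,"claw":0.0},
    {"dx":0.0807,"dy":-0.1076,"dz":0.0,"rx":0.0,"ry":0.0,"rz":0.0,"claw":0.0},
    {"dx":0.0807,"dy":-0.1076,"dz":0.0,"rx":0.0,"ry":0.0,"rz":0.0,"claw":0.0}
  ]
}}

```text
clock: 11.48
ee_pos: [0.5323, -0.0336, 0.1039]
orientation: [0.45, 0.893, 0.0, -0.0]
wrist_force: [-0.4, 0.2, -0.3]
gripper_width: -0.001
grip_force: 0.3
```

{"fn": "step_arm", "kwargs": {
  "series": [
    {"dx":-0.002,"dy":0.003,"dz":0.0,"rx":0.0,"ry":0.0,"rz":0.0,"claw":0.0},
    {"dx":-0.006,"dy":0.008,"dz":0.0,"rx":0.0,"ry":0.0,"rz":0.0,"claw":0.0},
    {"dx":-0.012,"dy":0.016,"dz":0.0,"rx":0.0,"ry":0.0,"rz":0.0,"claw":0.0},
    {"dx":-0.021,"dy":0.028,"dz":0.0,"rx":0.0,"ry":0.0,"rz":0.0,"claw":0.0},
    {"dx":-0.03,"dy":0.04,"dz":0.0,"rx":0.0,"ry":0.0,"rz":0.0,"claw":0.0},
    {"dx":-0.042,"dy":0.056,"dz":0.0,"rx":0.0,"ry":0.0,"rz":0.0,"claw":0.0},
    {"dx":-0.054,"dy":0.072,"dz":0.0,"rx":0.0,"ry":0.0,"rz":0.0,"claw":0.0},
    {"dx":-0.066,"dy":0.088,"dz":0.0,"rx":0.0,"ry":0.0,"rz":0.0,"claw":0.0},
    {"dx":-0.078,"dy":0.104,"dz":0.0,"rx":0.0,"ry":0.0,"rz":0.0,"claw":0.0},
    {"dx":-0.078,"dy":0.104,"dz":0.03,"rx":0.0,"ry":0.0,"rz":0.0,"claw":0.0},
    {"dx":-0.078,"dy":0.104,"dz":0.05,"rx":0.0,"ry":0.0,"rz":0.0,"claw":0.0},
    {"dx":-0.078,"dy":0.104,"dz":0.05,"rx":0.0,"ry":0.0,"rz":0.0,"claw":0.0}
  ]
}}

```text
clock: 12.48
ee_pos: [0.4558, 0.0723, 0.1575]
orientation: [0.449, 0.893, 0.002, 0.003]
wrist_force: [0.8, -0.1, 0.6]
gripper_width: 0.005
grip_force: 0.0
```

```bash
python3 look2.py c4.png; python3 - <<'E'
from h import *
p=ctrl.capture("top")["frame"][170:245,215:305]
a=cv2.imread("pics/c4.png")
cv2.imwrite("pics/d4.png",np.hstack([a,cv2.resize(p,(348,330),interpolation=cv2.INTER_CUBIC)[:,:,::-1]]))
E
```

```text
[0.4558 0.0723 0.1575] 12.4833 [ 0.82713885 -0.10529921  0.55025409]
scene pepper_pot [ 0.5469 -0.0589  0.0223] 0.68
  cloud 222 [ 0.534 -0.069  0.045] [ 0.567 -0.039  0.089] [ 0.5509 -0.0543  0.0669] 0.76
scene trivet [ 0.5485 -0.0636 -0.0031] 0.63
  cloud 1135 [ 0.49  -0.118  0.012] [0.609 0.    0.027] [ 0.5494 -0.059   0.0195] 0.65
top pepper_pot [ 0.5462 -0.0638  0.0206] 0.75
  cloud 213 [ 0.529 -0.087  0.045] [ 0.568 -0.047  0.094] [ 0.5484 -0.0668  0.0695] 0.73
top trivet [ 0.5489 -0.0641  0.0016] 0.79
  cloud 1481 [ 0.491 -0.124  0.012] [ 0.61  -0.008  0.032] [ 0.5504 -0.0657  0.0219] 0.7
```

View pics/d4.png

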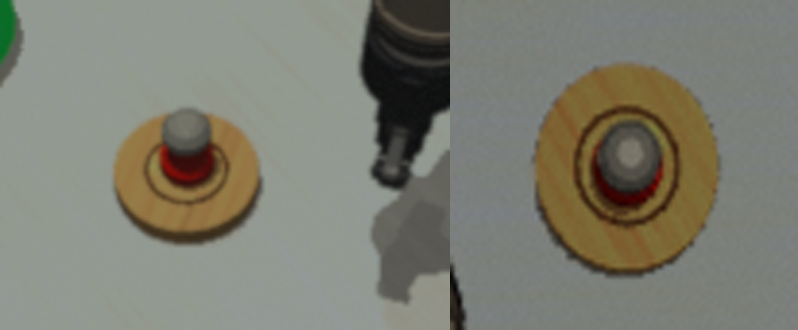

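The pot stands upright within the ring, with the ring visible all round it in the top view (centre about (627,165)). The trivet hasn't moved, and the arm is clear.

```bash
python3 -c "
from station import ctrl
print(ctrl.finish_job())"
```

```text
the job is handed in; nothing more can be done
None
```

I nudged the pepper pot to within a few millimetres of the trivet's middle; it stands upright inside the dark ring, the trivet has not visibly moved, the arm is clear, and the job is handed in.

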